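# Nest the measuring cups and show the set to the camera

## Robot

A 7-joint arm with a two-finger parallel gripper is mounted at the origin on the work surface. World frame = base frame: x ahead of the robot, y to its left, z up, the work surface at z = 0. Lengths are in m, angles in rad, forces in N, time in s.
With the tool pointing down it reaches from about 0.35 to 0.9 m from the base axis. Payload 8.1 kg.
Tool frame: the origin (TCP) lies on the centre line of the jaws, within the pads' length; the fingertips stand 19 mm ahead of it and the grasp point (between the pads) is the TCP; x points along the fingers, y is the direction in which the jaws open and shut, and the axes are right-handed (so a half turn about x gives the same grasp; the last joint's range is limited). The gripper opens to 92 mm and grips with 3 to 60 N. Pads are 19 mm wide; open, the fingers measure 130 mm over their backs; the gripper's body (75 mm by 190 mm) begins 47 mm behind the grasp point.
Start: joints at [1.006, 0.434, 0.025, 1.573, -0.012, 1.134, -0.075], TCP at [0.278, -0.56, 0.246] pointing down, gripper open.
Joint ranges: [-2.62, 2.62], [-0.44, 2.09], [-1.27, 1.32], [0.08, 2.57], [-1.32, 4.46], [0.12, 2], [-2.74, 2.74]. Speed limits (rad/s): [2.22, 2.22, 3.01, 3.01, 3.14, 3.14, 3.14].

## Interface

Orientations are given as a unit quaternion [w, x, y, z].
In Python, from cell import monitor, imaging, bot gives the robot as it stands.
- The arm moves only by the tool jog_arm, never from a script. Its argument "targets" is one flat list of numbers, 6 for each row, row after row: the shift along the tool's x, y, z in m, then the turn, a rotation vector about the tool's x, y, z in rad. In form: [tx, ty, tz, rx, ry, rz, tx, ty, tz, rx, ry, rz, ...]. A call has exactly 8 rows; each row is the pose to reach, as a shift and turn from the pose commanded when the call began, along the tool's axes at that moment; what a row does not reach only later rows make up. A row lasts 1/8 s, in which the tool goes at most 62.5 mm and 10.7 degrees, less where a joint would pass 70% of its speed; a pose out of reach is approached as far as the arm can. A call with a gripper value outside its range is refused whole. "gripper" is the finger opening in m, from 0 to 0.0918, set as the call begins (left out, the last holds). The fingers move at their own pace and stop on an object; "grip_force" is the grip in N (left out, the last holds). Time passes only in rows, so rows that repeat a pose let the fingers close, or fill a call up. It gives the time, the measured TCP pose, the force and the opening at its end, in the units of the state.
- monitor.get_obs(): the state, without advancing time (a new reading comes with each control period).
- imaging.get_image(name): name is "scene" or "top" or "wrist"; returns (picture, depth): 384x512x3 uint8, red, green, blue; 384x512 float32, m along the optical axis (not along the pixel's ray), 0 where there is no reading.
- imaging.get_calibration(name): a dict with "fx", "fy", "cx", "cy" (pixels), "R" (3x3) and "t" (3): a world point X has camera coordinates R X + t. Camera axes: x right, y down, z forward; pixel columns grow to the right and rows downward; lengths in m; the calibration is good to about 2 mm. A picture is of the moment at which its call begins: read the wrist's pose just before it. get_calibration takes no time and is no camera call; for the wrist camera it gives the pose at the moment of the call.
- bot.sign_off(): hands the job in, once; it reports no verdict.
Trained networks look in the newest picture that a camera, given by its name, has taken for a name from the list of things; names that differ only in an ending like _2 or _b are one class to them, and where a whole thing is asked for, a point or a joint stands for the part that bears it (a point fixed in the world has none). Each returns a list of dicts, best first, with "conf" (0 to 1); they miss things now and then, are a little off and sometimes report something else, mostly with a low value. They report only what shows in the picture. A call takes as long as a camera call. They do not tell look-alikes from the thing itself.
- imaging.outline_of(camera, thing): "region" (384x512 bool, what is visible of it).
- imaging.landmark_of(camera, thing): "xyz" ([x, y, z] in m, in world coordinates, good to about 4 mm: a listed point, or the origin of a listed thing).
The state is a dict: "clock": time; "joints": joint angles; "qd": joint speeds; "joint_efforts": joint torques, N m; "ee_pos": TCP position; "eef_rot": TCP orientation; "force": force on the tool from outside, world axes, zero at the start; "torque": the same for the moment, N m; "opening": finger opening in m.
Only numpy, scipy, OpenCV 4.12 (cv2) and the standard library are available. Lean on these libraries where they do the work, as an engineer would, in place of code of your own. Each camera call takes 0.05 s, during which the arm holds its last target. There are 200 camera calls.

## Task

Set the middle yellow measuring cup inside the large blue one and let go of it, then set the small red cup inside the yellow one. Then pick the whole set up by the blue cup's handle and present it to the camera for the kit check: in the air straight over the green spot, its underside level with the orange pointer, upright, with the blue handle pointing straight away from the camera. Finish still holding it there, without touching the camera stand, and leave everything else on the worktop where it is.

Things in the scene. Friction and masses are not known exactly. Their poses are not given: they have to be found in the camera images.
- cup_large: Large blue plastic measuring cup, tapered: outside diameter 76 mm at foot, 86 mm at rim, 48 mm high, wall 3, floor 4 mm. Origin: centre of underside; z up. Handle: a bar along its +x out to 115 mm from the axis, 10 mm wide, 38 to 48 mm above the underside. Starts standing. 85 g; the nested set is 175 g: grip firmly.
- cup_mid: Middle yellow plastic measuring cup, tapered: outside diameter 58 mm at foot, 68 mm at rim, 60 mm high, wall 3, floor 4 mm. Origin: centre of underside; z up. Handle: a bar along its +x out to 115 mm from the axis, 10 mm wide, 50 to 60 mm above the underside. Starts standing. 55 g. Nested: 6 mm play all round, its handle 6 mm above the blue rim, best not over the blue handle.
- cup_small: Small red plastic measuring cup, tapered: outside diameter 40 mm at foot, 50 mm at rim, 72 mm high, wall 3, floor 4 mm. Origin: centre of underside; z up. Handle: a bar along its +x out to 115 mm from the axis, 10 mm wide, 62 to 72 mm above the underside. Starts standing. 35 g. Nested: 6 mm play all round, its handle 6 mm above the yellow rim; best not over the blue or yellow handle.
- spot (a point): Centre of the round green spot (64 mm across) on the grey foot plate of the camera stand, 8 mm above the worktop. Axes as stand.
- stand: Camera stand, fixed: grey foot plate 320 x 100 x 8 mm, from 60 mm before the green spot to 260 mm on the camera side; 18 mm post 230 mm from the spot, 346 mm high, with a white camera looking down at the spot, lens 170 mm from the spot and 300 mm up. Origin: on the worktop under the spot's centre; +x points level from the spot to the post and camera, z up.
- pointer_tip (a point): Tip of the orange height pointer that sticks out of the post towards the spot, 162 mm from the spot's centre; set anywhere from 100 to 180 mm above the worktop, where it stays. It marks the height at which the underside of the cup set is to be held. Axes as stand.
- cup_large_grip (a point): Point in the middle of the large cup's handle, 80 mm from the cup's axis and 43 mm above its underside. Axes as cup_large.
- bowl: stainless mixing bowl, 170 mm across, 65 mm high (bystander). Origin: centre of its underside.
- pinch_pot: tiny white ceramic pinch pot, 56 mm across, 28 mm high (bystander). Origin: centre of its underside.
- spoon: olive-wood spoon, 260 mm long, lying flat along its own x (bystander). Origin: on its underside, between its ends.
- jar: lidded glass jar, 90 mm across, 75 mm high (bystander). Origin: centre of its underside.
- press: white plastic pierogi press lying open flat, two toothed 100 mm discs side by side, 265 mm over its tabs, 17 mm high (bystander). Origin: centre of its underside.
- scraper: steel dough scraper with a black handle, 120 x 103 mm, 20 mm high, lying near the robot (bystander). Origin: centre of its underside.
There are look-alikes about, which are no part of the job. Several things have the shape of the cup_large; the one meant has the colours described above.

How it is judged:
On the way, in this order (a step that is already met when the one before it is completed fails the run):
1. the middle cup stands on the floor of the large cup, let go (z of cup_mid in the frame of cup_large between 0 and 0.009 m and distance between cup_mid and cup_large below 0.014 m and angle between the z axis of cup_mid and the z axis of cup_large, either way round below 0.15 rad and contact force between the fingers and cup_mid below 0.1 N), for 0.2 s.
2. then the small cup stands on the floor of the middle cup, let go, the middle cup still in the large one (z of cup_small in the frame of cup_mid between 0 and 0.009 m and distance between cup_small and cup_mid below 0.014 m and angle between the z axis of cup_small and the z axis of cup_mid, either way round below 0.15 rad and z of cup_mid in the frame of cup_large between 0 and 0.009 m and distance between cup_mid and cup_large below 0.014 m and angle between the z axis of cup_mid and the z axis of cup_large, either way round below 0.15 rad and contact force between the fingers and cup_small below 0.1 N), for 0.2 s.
At the end, for the whole second after the job is handed in: Fingers hold the blue cup still, within 25 mm of the spot's centre, 20 mm of the pointer's height, 0.2 rad of upright, its handle within 0.35 rad of straight away from the camera; yellow still on its floor, red on yellow's floor (within 9 mm in height, 0.15 rad); no cup touches the stand (horizontal distance between cup_large and spot below 0.025 m and z of cup_large in the frame of pointer_tip between -0.02 and 0.02 m and angle between cup_large's own z axis and vertical below 0.2 rad and angle between the x axis of cup_large and the x axis of stand, either way round below 0.35 rad and x of cup_large_grip in the frame of stand below -0.03 m and z of cup_mid in the frame of cup_large between 0 and 0.009 m and distance between cup_mid and cup_large below 0.014 m and angle between the z axis of cup_mid and the z axis of cup_large, either way round below 0.15 rad and z of cup_small in the frame of cup_mid between 0 and 0.009 m and distance between cup_small and cup_mid below 0.014 m and angle between the z axis of cup_small and the z axis of cup_mid, either way round below 0.15 rad and linear speed of cup_large below 0.03 m/s and contact force between the fingers and cup_large above 1 N and contact force between each of cup_large, cup_mid, cup_small and stand below 0.1 N); the arm keeps its last pose, push and grip.
It fails at once if a bystander (bowl, pinch pot, spoon, jar, press, scraper) is shifted more than 30 mm (distance of any of bowl, pinch_pot, spoon, jar, press, scraper from where it was at the start of the episode above 0.03 m).
It fails at once if the camera stand is touched with more than 2 N by the robot or a cup (contact force between any of the arm, the fingers, cup_large, cup_mid, cup_small and stand above 2 N).
It also fails if it takes over 72 s, if anything falls off the work surface, if the arm or the gripper's body presses on something with over 40 N, if the wrist force passes 120 N, or if a joint passes its speed limit or range.

## Working session

There is one attempt and no reset: what is moved stays moved. The work goes in short steps, Python scripts to look and compute and a tool call to move; the robot and the scene stay as the last step left them, time stands still between calls to the robot, and variables do not carry over. Pictures are saved under pics/ and viewed, about 8 in all and at most 12, crops included, and the job is handed in when it is done.

Besides the shell and the picture viewer there is one more tool, called after "Request:" as name(argument=value, ...) on one line, values as JSON. jog_arm: Moves the arm, as the interface text tells. Its arguments: {"type":"object","properties":{"targets":{"type":"array","items":{"type":"number"}},"gripper":{"type":"number"},"grip_force":{"type":"number"}},"required":["targets"]}

```bash
mkdir -p pics; ls
python3 - <<'E'
from cell import monitor, imaging, bot
import cv2,numpy as np
o=monitor.get_obs();print({k:np.round(v,3).tolist() for k,v in o.items()})
ims=[]
for n in("scene","top"):
    im,d=imaging.get_image(n);np.savez(f"{n}.npz",im=im,d=d);ims.append(im)
    c=imaging.get_calibration(n);print(n,c["fx"],np.round(c["R"],3).tolist(),np.round(c["t"],3))
    for t in("cup_large","cup_mid","cup_small","spot","stand","pointer_tip","cup_large_grip","bowl","pinch_pot","spoon","jar","press","scraper"):
        for r in imaging.landmark_of(n,t)[:4]: 
            X=np.array(r["xyz"]);p=c["R"]@X+c["t"];print(t,round(r["conf"],2),X.round(3),int(c["fx"]*p[0]/p[2]+c["cx"]),int(c["fy"]*p[1]/p[2]+c["cy"]))
    cv2.imwrite(f"pics/{n}.png",cv2.resize(im[:,:,::-1],(800,600)))
E
```

```text
pics
{'clock': 0.0, 'joints': [1.006, 0.435, 0.025, 1.574, -0.012, 1.134, -0.075], 'qd': [-0.0, 0.002, -0.0, 0.0, -0.0, -0.0, 0.001], 'joint_efforts': [0.001, -66.784, 0.986, -31.446, -0.061, 0.043, 0.0], 'ee_pos': [0.278, -0.559, 0.245], 'eef_rot': [-0.161, -0.688, -0.162, 0.689], 'force': [0.127, 0.521, 0.342], 'torque': [-0.059, -0.0, -0.004], 'opening': 0.092}
scene 435.1310425412636 [[-0.424, 0.905, -0.004], [0.718, 0.334, -0.61], [-0.551, -0.262, -0.792]] [ 0.204 -0.314  1.648]
cup_large 0.8 [ 0.239 -0.383 -0.002] 193 112
cup_large 0.77 [ 0.301 -0.172  0.   ] 236 140
cup_large 0.61 [ 0.479 -0.344  0.   ] 167 159
cup_large 0.46 [0.635 0.054 0.001] 253 238
cup_mid 0.9 [ 0.435  0.044 -0.001] 277 188
cup_small 0.92 [ 0.597 -0.164  0.002] 195 203
spot 0.7 [ 0.686 -0.395  0.002] 118 198
spot 0.62 [0.546 0.303 0.001] 343 245
spot 0.61 [0.549 0.304 0.008] 344 245
stand 0.81 [ 0.548  0.304 -0.002] 343 247
pointer_tip 0.49 [ 0.772  0.018 -0.001] 220 272
pointer_tip 0.47 [0.62  0.451 0.142] 400 263
cup_large_grip 0.92 [ 0.37  -0.21   0.045] 216 141
cup_large_grip 0.73 [ 0.321 -0.367  0.04
[... 1113 characters left out ...]
119
cup_large_grip 0.86 [ 0.529 -0.408  0.041] 403 191
cup_large_grip 0.67 [ 0.319 -0.366  0.04 ] 393 268
cup_large_grip 0.59 [ 0.375 -0.212  0.041] 336 248
cup_large_grip 0.18 [0.549 0.305 0.011] 151 190
bowl 0.86 [ 0.772  0.019 -0.004] 250 115
bowl 0.4 [0.619 0.448 0.143] 82 155
pinch_pot 0.65 [ 0.684 -0.395  0.   ] 389 142
pinch_pot 0.52 [ 0.633  0.054 -0.001] 239 161
pinch_pot 0.47 [ 0.593 -0.163  0.003] 313 173
spoon 0.79 [0.732 0.254 0.   ] 171 129
jar 0.74 [0.631 0.052 0.002] 239 161
jar 0.73 [ 0.686 -0.392 -0.003] 388 141
jar 0.22 [ 0.594 -0.166  0.003] 314 172
jar 0.19 [ 0.735  0.251 -0.002] 172 128
press 0.69 [ 0.758 -0.215  0.   ] 328 119
scraper 0.7 [ 0.343  0.344 -0.002] 137 263
```

View pics/top.png

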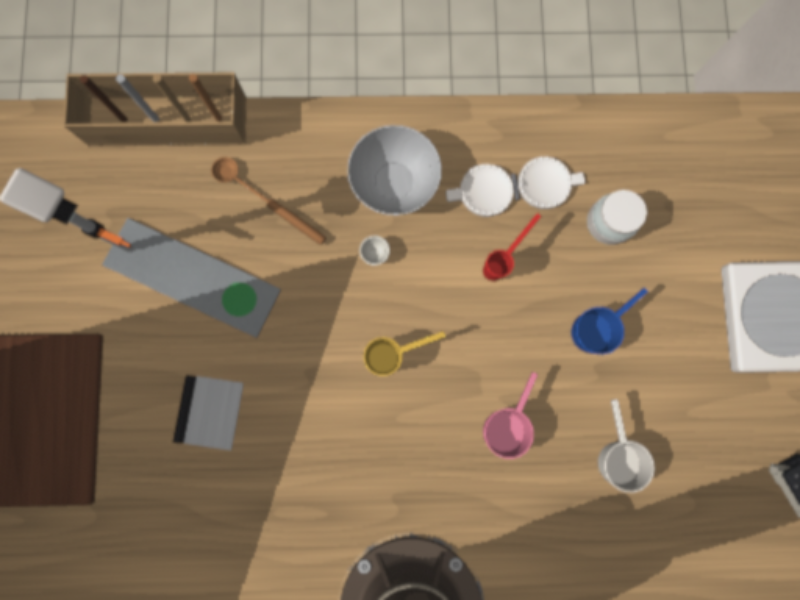

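View pics/scene.png

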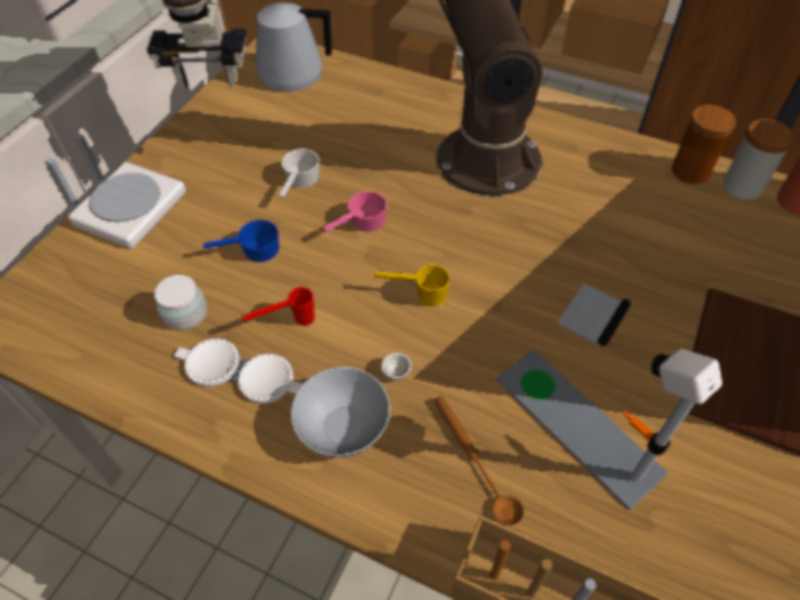

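The three cup_large shapes, in the 800x600 top view, are blue at (598,330), pink at (508,432) and white at (627,465). Only the blue one matches the description, and a crop will confirm it. Yellow is at (383,356), red at (498,265), the spot at (240,299) and the pointer tip at (125,243). Next I measure by colour and depth.

```bash
cat > h.py <<'E'
import numpy as np,cv2
from scipy.optimize import least_squares
from scipy.spatial.transform import Rotation as Ro
from cell import monitor, imaging, bot
HUE={'b':(105,130),'y':(18,35),'r':(172,8)}
def cloud(n,im,d,c):
    v,u=np.mgrid[:d.shape[0],:d.shape[1]]
    P=np.stack([(u-c["cx"])/c["fx"]*d,(v-c["cy"])/c["fy"]*d,d],-1)
    return (P-c["t"])@c["R"]
def mask(im,k,smin=150):
    h=cv2.cvtColor(im,cv2.COLOR_RGB2HSV).astype(int);lo,hi=HUE[k]
    m=(h[...,0]>=lo)&(h[...,0]<=hi) if lo<hi else (h[...,0]>=lo)|(h[...,0]<=hi)
    return m&(h[...,1]>smin)
def fit(X,m,c0,ztop,rad):
    """cup centre and handle yaw from points near the rim height"""
    Q=X[m&(np.abs(X[...,2]-ztop)<.006)]
    r=np.hypot(*(Q[:,:2]-c0).T);H=Q[(r>rad+.02)&(r<.13)];K=Q[r<rad+.012]
    f=least_squares(lambda p:np.hypot(*(K[:,:2]-p).T)-(rad-.0015),c0,loss='soft_l1',f_scale=.002)
    c=f.x;D=H[:,:2]-c;a=np.arctan2(*D.mean(0)[::-1])
    return c,a,len(K),len(H),Q
def rows(pos,ydir=None,frm=None):
    """tool-frame shift + rotvec from current pose to TCP pos, tool down, jaw axis along yaw ydir (nearest half turn)"""
    o=monitor.get_obs() if frm is None else frm
    q=np.array(o["eef_rot"]);R=Ro.from_quat(q[[1,2,3,0]])
    out=R.inv().apply(np.array(pos)-o["ee_pos"])
    yn=R.as_matrix()[:,1];y0=np.arctan2(yn[1],yn[0])
    if ydir is None: ydir=y0
    for k in(0,np.pi):
        y=np.array([np.cos(ydir+k),np.sin(ydir+k),0]);x=np.array([0,0,-1.])
        T=Ro.from_matrix(np.stack([x,y,np.cross(x,y)],1))
        print("shift",out.round(4),"rotvec",(R.inv()*T).as_rotvec().round(3),"from yaw",round(y0,3))
E
python3 - <<'E'
from h import *
big=[]
for n in("scene","top"):
    z=np.load(n+".npz");im,d=z["im"],z["d"];c=imaging.get_calibration(n);X=cloud(n,im,d,c)
    for k,c0,zt,r in(('b',(.476,-.342),.048,.043),('y',(.439,.046),.06,.034),('r',(.596,-.166),.072,.025)):
        C,a,nk,nh,Q=fit(X,mask(im,k),np.array(c0),zt,r);print(n,k,C.round(4),round(a,3),nk,nh,"zmed",np.median(Q[:,2]).round(4))
    h=cv2.cvtColor(im,cv2.COLOR_RGB2HSV).astype(int)
    g=(h[...,0]>50)&(h[...,0]<85)&(h[...,1]>110);Q=X[g&(np.hypot(X[...,0]-.548,X[...,1]-.303)<.06)];print("spot",len(Q),Q.mean(0),(Q.max(0)+Q.min(0))/2)
    o=(h[...,0]>5)&(h[...,0]<14)&(h[...,1]>180)&(np.hypot(X[...,0]-.63,X[...,1]-.46)<.07)&(X[...,2]>.08);Q=X[o];
    if len(Q): i=np.argsort(np.hypot(Q[:,0]-.548,Q[:,1]-.303))[:5];print("ptr",len(Q),Q[i].round(4).tolist(),np.median(Q[:,2]))
    # foot plate orientation
    p=(np.abs(X[...,2]-.008)<.004)&(h[...,1]<60)&(np.hypot(X[...,0]-.59,X[...,1]-.39)<.22)
    Q=X[p][:,:2];
    if len(Q)>50:
        rect=cv2.minAreaRect(Q.astype(np.float32));print("plate",len(Q),rect)
z=np.load("top.npz");big.append(cv2.resize(z["im"][165:310,290:435,::-1],(560,560),interpolation=cv2.INTER_CUBIC))
cv2.imwrite("pics/crop.png",big[0])
o=monitor.get_obs();print(o["ee_pos"]);print(Ro.from_quat(np.array(o["eef_rot"])[[1,2,3,0]]).as_matrix().round(3))
E
```

```text
scene b [ 0.4784 -0.3439] -0.861 81 43 zmed 0.047
scene y [0.438  0.0408] -1.225 112 71 zmed 0.0595
scene r [ 0.5979 -0.1673] -0.695 86 91 zmed 0.0714
spot 321 [0.54959581 0.30315991 0.00905107] [0.5485335  0.30318575 0.00787503]
ptr 120 [[0.6168, 0.4507, 0.1399], [0.6214, 0.449, 0.1413], [0.6213, 0.4501, 0.1366], [0.6216, 0.451, 0.1433], [0.6231, 0.4519, 0.1414]] 0.14316637515174052
plate 3177 ((0.526448130607605, 0.4170382618904114), (0.33395472168922424, 0.24387073516845703), 63.95796585083008)
top b [ 0.4736 -0.345 ] -0.868 69 25 zmed 0.0475
top y [0.4322 0.0389] -1.208 44 69 zmed 0.06
top r [ 0.5931 -0.1682] -0.695 91 78 zmed 0.0718
spot 307 [0.5458966 0.303178  0.0082191] [0.54503171 0.30306654 0.00861199]
ptr 1 [[0.6348, 0.4861, 0.1418]] 0.14175869702108237
plate 3248 ((0.5230875015258789, 0.41849201917648315), (0.33188337087631226, 0.24092161655426025), 64.43690490722656)
[ 0.27845132 -0.5595693   0.24573896]
[[ 0.     0.445 -0.895]
 [-0.    -0.895 -0.445]
 [-1.     0.     0.   ]]
```

View pics/crop.png

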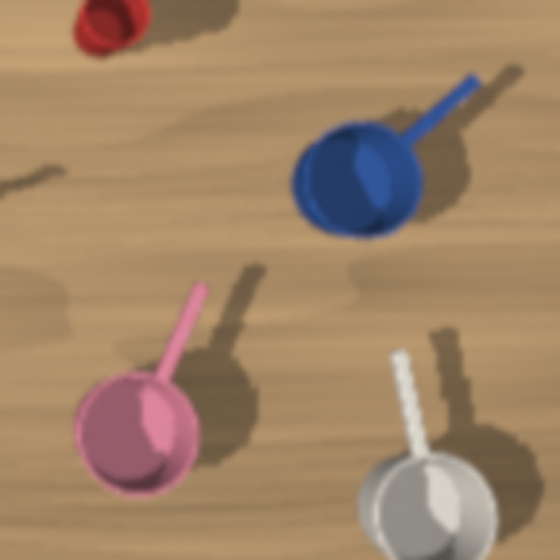

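The crop confirms the blue cup at (355,180), with pink and white as the look-alikes. I grip yellow across its rim and swing over to it now.

Request:
jog_arm(targets=[0.004,-0.039,-0.034,-0.12,0,0,0.008,-0.078,-0.068,-0.24,0,0,0.012,-0.117,-0.102,-0.36,0,0,0.016,-0.156,-0.136,-0.48,0,0,0.02,-0.195,-0.17,-0.6,0,0,0.024,-0.234,-0.204,-0.72,0,0,0.028,-0.273,-0.238,-0.84,0,0,0.031,-0.312,-0.272,-0.97,0,0], gripper=0.09)

```text
clock: 2.4
ee_pos: [0.3833, -0.1575, 0.2149]
eef_rot: [0.465, 0.533, 0.465, -0.533]
force: [1.3, 0.0, 0.5]
opening: 0.0897
```

```bash
python3 -c "
from h import *
print(monitor.get_obs()['joints']);rows([.436,.041,.2],.35)"
```

```text
[ 0.60037218  0.15363319 -0.37841713  2.07033068  0.07107804  0.92856887
  0.04823204]
shift [ 0.0149  0.0254 -0.2038] rotvec [-0.485  0.001 -0.001] from yaw -0.135
shift [ 0.0149  0.0254 -0.2038] rotvec [ 2.656e+00 -1.000e-03 -1.000e-03] from yaw -0.135
```

Request:
jog_arm(targets=[0.003,0.005,-0.041,-0.097,0,0,0.006,0.01,-0.082,-0.194,0,0,0.009,0.015,-0.122,-0.291,0,0,0.012,0.02,-0.163,-0.388,0,0,0.014,0.024,-0.19,-0.45,0,0,0.015,0.025,-0.204,-0.485,0,0,0.015,0.025,-0.204,-0.485,0,0,0.015,0.025,-0.204,-0.485,0,0])

```text
clock: 3.4
ee_pos: [0.4358, 0.0383, 0.1997]
eef_rot: [0.578, 0.407, 0.578, -0.407]
force: [-0.3, -0.4, 0.7]
opening: 0.0898
```

```bash
cat >> h.py <<'E'
def wrist(k,c0,zt,r,name=None):
    c=imaging.get_calibration("wrist");im,d=imaging.get_image("wrist");X=cloud("wrist",im,d,c)
    if name: cv2.imwrite(f"pics/{name}.png",im[:,:,::-1])
    C,a,nk,nh,Q=fit(X,mask(im,k),np.array(c0),zt,r);print("wrist",k,C.round(4),round(a,3),nk,nh,"zmed",np.median(Q[:,2]).round(4) if len(Q) else None)
    return C,a
E
python3 -c "
from h import *
C,a=wrist('y',(.436,.041),.06,.034,'w1')
print(monitor.get_obs()['ee_pos']);rows([C[0],C[1],.067],a+np.pi/2)"
```

```text
wrist y [0.437  0.0416] -1.234 783 201 zmed 0.0597
[0.4358195  0.03820673 0.19968484]
shift [ 0.1327  0.0023 -0.0029] rotvec [0.006 0.001 0.   ] from yaw 0.343
shift [ 0.1327  0.0023 -0.0029] rotvec [-3.135e+00 -1.000e-03  1.000e-03] from yaw 0.343
```

View pics/w1.png

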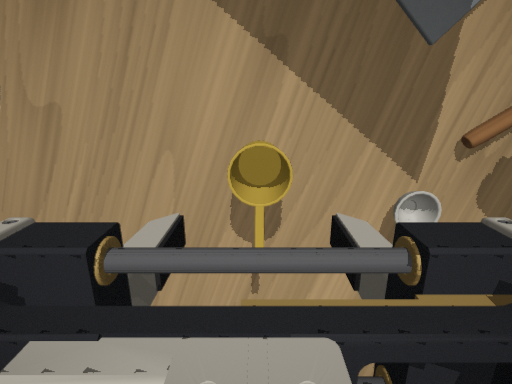

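Yellow cup at (260,175), handle between the fingers, and the fit agrees to about 1 mm. Descending.

Request:
jog_arm(targets=[0.025,0.002,-0.003,0,0,0,0.05,0.002,-0.003,0,0,0,0.075,0.002,-0.003,0,0,0,0.1,0.002,-0.003,0,0,0,0.12,0.002,-0.003,0,0,0,0.13,0.002,-0.003,0,0,0,0.132,0.002,-0.003,0,0,0,0.132,0.002,-0.003,0,0,0])

```text
clock: 4.45
ee_pos: [0.4372, 0.0429, 0.0682]
eef_rot: [0.579, 0.407, 0.578, -0.407]
force: [-0.6, 0.3, 0.2]
opening: 0.0897
```

Request:
jog_arm(targets=[0,0,0,0,0,0,0,0,0,0,0,0,0,0,0,0,0,0,0,0,0,0,0,0,0,0,0,0,0,0,0,0,0,0,0,0,0,0,0,0,0,0,0,0,0,0,0,0], gripper=0.05, grip_force=15)

```text
clock: 5.45
ee_pos: [0.4371, 0.043, 0.068]
eef_rot: [0.579, 0.407, 0.578, -0.406]
force: [-0.1, -0.4, 6.7]
opening: 0.0672
```

Request:
jog_arm(targets=[-0.01,0,0,0,0,0,-0.03,0,0,0,0,0,-0.05,0,0,0,0,0,-0.07,0,0,0,0,0,-0.09,0,0,0,0,0,-0.11,0,0,0,0,0,-0.12,0,0,0,0,0,-0.12,0,0,0,0,0])

```text
clock: 6.45
ee_pos: [0.4372, 0.043, 0.1882]
eef_rot: [0.579, 0.407, 0.578, -0.406]
force: [-0.5, -0.1, -0.7]
opening: 0.0677
```

```bash
python3 -c "
from h import *
C,a=wrist('y',(.437,.041),.18,.034)
print(monitor.get_obs()['ee_pos']);rows([.476,-.3445,.187],-.88)"
```

```text
wrist y [0.4373 0.0422] nan 2144 0 zmed 0.1797
[0.43678055 0.04289373 0.18758986]
shift [ 0.0007 -0.0944  0.3778] rotvec [ 1.226  0.    -0.   ] from yaw 0.346
shift [ 0.0007 -0.0944  0.3778] rotvec [-1.916  0.     0.   ] from yaw 0.346h.py:19: RuntimeWarning: Mean of empty slice.
  c=f.x;D=H[:,:2]-c;a=np.arctan2(*D.mean(0)[::-1])
  ret = um.true_divide(
```

Request:
jog_arm(targets=[0,-0.007,0.03,0.1,0,0,0,-0.018,0.075,0.25,0,0,0,-0.031,0.126,0.41,0,0,0,-0.044,0.178,0.58,0,0,0,-0.057,0.23,0.74,0,0,0,-0.07,0.281,0.91,0,0,0,-0.083,0.332,1.08,0,0,0,-0.094,0.378,1.226,0,0])

```text
clock: 7.5
ee_pos: [0.476, -0.3463, 0.1865]
eef_rot: [-0.237, -0.666, -0.238, 0.667]
force: [0.3, -0.0, -0.6]
opening: 0.0674
```

Request:
jog_arm(targets=[0,0,0,0,0,0,0,0,0,0,0,0,0,0,0,0,0,0,0,0,0,0,0,0,0,0,0,0,0,0,0,0,0,0,0,0,0,0,0,0,0,0,0,0,0,0,0,0])

```text
clock: 8.5
ee_pos: [0.4766, -0.3445, 0.1877]
eef_rot: [-0.239, -0.665, -0.239, 0.665]
force: [-0.0, -0.5, -0.9]
opening: 0.0675
```

```bash
python3 -W ignore -c "
from h import *
print(monitor.get_obs()['ee_pos'])
im,d=imaging.get_image('wrist');a=im
im,d=imaging.get_image('scene')
c=imaging.get_calibration('scene');X=cloud('s',im,d,c)
m=mask(im,'y')&(X[...,2]>.08);Q=X[m];print(len(Q),Q.min(0),Q.max(0),np.percentile(Q[:,2],[2,50,98]))
print(fit(X,mask(im,'y'),np.array([.476,-.3445]),.179,.034)[:4],fit(X,mask(im,'b'),np.array([.476,-.3445]),.048,.043)[:4])
cv2.imwrite('pics/s2.png',np.hstack([a,cv2.resize(im[100:244,100:292],(512,384))])[:,:,::-1])
rows([.476,-.3445,.08],-.88)"
```

```text
[ 0.47658424 -0.34451012  0.18772472]
558 [ 0.41133479 -0.39157414  0.1188032 ] [1.22025214 0.3517985  1.11512165] [0.12442451 0.16018022 0.26322545]
(array([ 0.47632539, -0.34508604]), np.float64(-2.462930765256637), 126, 11) (array([ 0.47885648, -0.34419544]), np.float64(-0.8739046775054226), 84, 41)
shift [ 0.1077 -0.0004  0.0005] rotvec [-0.  0. -0.] from yaw -0.88
shift [ 0.1077 -0.0004  0.0005] rotvec [ 3.141 -0.    -0.   ] from yaw -0.88
```

View pics/s2.png

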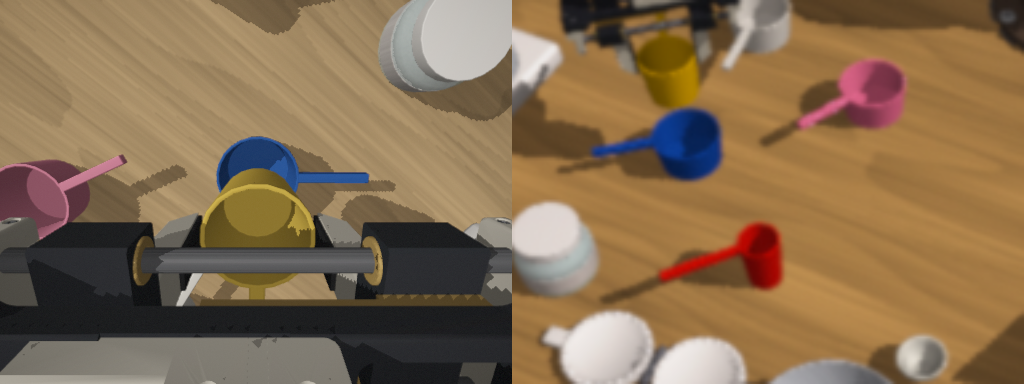

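Yellow hangs upright, with its underside at 0.12 m and its handle well off the blue handle. The blue cup shows at (257,170) in the wrist half of the picture. I shift about 2 mm and lower it in.

Request:
jog_arm(targets=[0.02,0.0005,-0.002,0,0,0,0.04,0.0005,-0.002,0,0,0,0.058,0.0005,-0.002,0,0,0,0.075,0.0005,-0.002,0,0,0,0.09,0.0005,-0.002,0,0,0,0.102,0.0005,-0.002,0,0,0,0.111,0.0005,-0.002,0,0,0,0.113,0.0005,-0.002,0,0,0])

```text
clock: 9.6
ee_pos: [0.4783, -0.3435, 0.0742]
eef_rot: [-0.239, -0.665, -0.24, 0.666]
force: [-0.8, 0.1, 0.1]
opening: 0.068
```

```bash
python3 -W ignore -c "
from h import *
o=monitor.get_obs();print(o['ee_pos'],o['force'])"
```

```text
[ 0.4782955  -0.34349364  0.07419814] [-0.78682028  0.05571113  0.10169381]
```

Request:
jog_arm(targets=[0,0,0,0,0,0,0,0,0,0,0,0,0,0,0,0,0,0,0,0,0,0,0,0,0,0,0,0,0,0,0,0,0,0,0,0,0,0,0,0,0,0,0,0,0,0,0,0], gripper=0.09)

```text
clock: 10.6
ee_pos: [0.4785, -0.3436, 0.0747]
eef_rot: [0.239, 0.665, 0.239, -0.665]
force: [-0.0, 0.2, 0.0]
opening: 0.0901
```

Request:
jog_arm(targets=[-0.01,0,0,0,0,0,-0.03,0,0,0,0,0,-0.05,0,0,0,0,0,-0.07,0,0,0,0,0,-0.09,0,0,0,0,0,-0.11,0,0,0,0,0,-0.12,0,0,0,0,0,-0.12,0,0,0,0,0])

```text
clock: 11.6
ee_pos: [0.4788, -0.3438, 0.1955]
eef_rot: [0.24, 0.666, 0.239, -0.665]
force: [-0.3, 0.2, -0.6]
opening: 0.0901
```

```bash
python3 -W ignore -c "
from h import *
C,a=wrist('y',(.478,-.3435),.064,.034)
wrist('b',(.478,-.3435),.048,.043)
print(monitor.get_obs()['joints']);rows([.5955,-.168,.194],-2.266)"
```

```text
wrist y [ 0.4785 -0.3438] -2.464 821 203 zmed 0.0637
wrist b [ 0.4777 -0.345 ] -0.875 727 465 zmed 0.0478
[ 0.64374933  0.43137099 -0.15545628  1.71855665  0.07710858  0.99835381
 -0.41963362]
shift [ 2.000e-04 -6.050e-02 -2.022e-01] rotvec [1.386e+00 1.000e-03 0.000e+00] from yaw -0.88
shift [ 2.000e-04 -6.050e-02 -2.022e-01] rotvec [-1.756e+00 -0.000e+00  1.000e-03] from yaw -0.88
```

Yellow sits on the blue floor, with its rim at 0.0637 m against 0.064 m expected. Next is red.

Request:
jog_arm(targets=[0,-0.008,-0.025,0.17,0,0,0,-0.015,-0.051,0.35,0,0,0,-0.023,-0.077,0.52,0,0,0,-0.031,-0.102,0.7,0,0,0,-0.039,-0.128,0.87,0,0,0,-0.046,-0.153,1.04,0,0,0,-0.054,-0.179,1.22,0,0,0,-0.062,-0.204,1.386,0,0])

```text
clock: 12.7
ee_pos: [0.5962, -0.1649, 0.1936]
eef_rot: [0.243, -0.664, 0.243, 0.665]
force: [-0.0, 0.0, 0.3]
opening: 0.09
```

Request:
jog_arm(targets=[0,0,0,0,0,0,0,0,0,0,0,0,0,0,0,0,0,0,0,0,0,0,0,0,0,0,0,0,0,0,0,0,0,0,0,0,0,0,0,0,0,0,0,0,0,0,0,0], gripper=0.075)

```text
clock: 13.7
ee_pos: [0.5963, -0.1658, 0.1947]
eef_rot: [-0.241, 0.665, -0.241, -0.665]
force: [0.1, -0.3, 1.2]
opening: 0.0747
```

```bash
python3 -W ignore -c "
from h import *
C,a=wrist('r',(.597,-.166),.072,.025,'w3')
print(monitor.get_obs()['joints']);rows([C[0],C[1],.079],a-np.pi/2)"
```

```text
wrist r [ 0.5974 -0.1682] -0.7 679 856 zmed 0.0718
[ 0.0954176   0.46793905  0.12956295  1.66016352 -0.06844208  1.01789828
 -2.01885627]
shift [ 0.1157  0.001  -0.0025] rotvec [ 0.005 -0.    -0.   ] from yaw -2.266
shift [ 0.1157  0.001  -0.0025] rotvec [-3.136  0.    -0.   ] from yaw -2.266
```

Request:
jog_arm(targets=[0.022,0.001,-0.0025,0,0,0,0.045,0.001,-0.0025,0,0,0,0.067,0.001,-0.0025,0,0,0,0.087,0.001,-0.0025,0,0,0,0.105,0.001,-0.0025,0,0,0,0.113,0.001,-0.0025,0,0,0,0.115,0.001,-0.0025,0,0,0,0.115,0.001,-0.0025,0,0,0])

```text
clock: 14.75
ee_pos: [0.5979, -0.1683, 0.0802]
eef_rot: [-0.241, 0.665, -0.241, -0.664]
force: [-0.2, 0.6, -0.3]
opening: 0.075
```

Request:
jog_arm(targets=[0,0,0,0,0,0,0,0,0,0,0,0,0,0,0,0,0,0,0,0,0,0,0,0,0,0,0,0,0,0,0,0,0,0,0,0,0,0,0,0,0,0,0,0,0,0,0,0], gripper=0.035, grip_force=15)

```text
clock: 15.75
ee_pos: [0.5977, -0.1682, 0.0799]
eef_rot: [-0.241, 0.665, -0.241, -0.665]
force: [0.9, 0.9, 3.8]
opening: 0.0494
```

Request:
jog_arm(targets=[-0.01,0,0,0,0,0,-0.03,0,0,0,0,0,-0.05,0,0,0,0,0,-0.075,0,0,0,0,0,-0.1,0,0,0,0,0,-0.12,0,0,0,0,0,-0.13,0,0,0,0,0,-0.13,0,0,0,0,0])

```text
clock: 16.75
ee_pos: [0.5976, -0.1683, 0.2102]
eef_rot: [-0.241, 0.665, -0.241, -0.665]
force: [0.5, -0.2, -0.2]
opening: 0.0494
```

```bash
python3 -W ignore -c "
from h import *
print(monitor.get_obs()['ee_pos']);rows([.4785,-.3438,.21],-.89)"
```

```text
[ 0.59761207 -0.16831018  0.21018478]
shift [ 1.000e-04  2.111e-01 -2.100e-02] rotvec [-1.376e+00 -1.000e-03 -0.000e+00] from yaw -2.266
shift [ 1.000e-04  2.111e-01 -2.100e-02] rotvec [ 1.765e+00 -0.000e+00  1.000e-03] from yaw -2.266
```

Request:
jog_arm(targets=[0,0.02,-0.002,-0.15,0,0,0,0.048,-0.005,-0.32,0,0,0,0.076,-0.008,-0.5,0,0,0,0.104,-0.01,-0.68,0,0,0,0.132,-0.013,-0.86,0,0,0,0.16,-0.016,-1.04,0,0,0,0.188,-0.019,-1.22,0,0,0,0.211,-0.021,-1.376,0,0])

```text
clock: 17.75
ee_pos: [0.4771, -0.3445, 0.2085]
eef_rot: [-0.237, -0.665, -0.238, 0.666]
force: [-0.1, 0.2, -0.5]
opening: 0.0493
```

Request:
jog_arm(targets=[0,0,0,0,0,0,0,0,0,0,0,0,0,0,0,0,0,0,0,0,0,0,0,0,0,0,0,0,0,0,0,0,0,0,0,0,0,0,0,0,0,0,0,0,0,0,0,0])

```text
clock: 18.75
ee_pos: [0.4785, -0.3437, 0.2098]
eef_rot: [0.236, 0.667, 0.236, -0.667]
force: [-0.1, -0.4, -0.3]
opening: 0.0494
```

```bash
python3 -W ignore -c "
from h import *
print(monitor.get_obs()['ee_pos'])
im,d=imaging.get_image('scene')
c=imaging.get_calibration('scene');X=cloud('s',im,d,c)
m=mask(im,'r')&(np.hypot(X[...,0]-.478,X[...,1]+.344)<.035);Q=X[m];print(len(Q),np.percentile(Q[:,2],[2,50,98]))
lo=Q[Q[:,2]<.15];hi=Q[Q[:,2]>.18];print(lo.mean(0),hi.mean(0))
print(fit(X,mask(im,'r'),np.array([.478,-.3438]),.202,.025)[:4],fit(X,mask(im,'y'),np.array([.478,-.3438]),.064,.034)[:4])
cv2.imwrite('pics/s4.png',cv2.resize(im[60:204,100:292],(768,576))[:,:,::-1])
rows([.4785,-.3438,.09],-.89)"
```

```text
[ 0.47845278 -0.34370184  0.20975475]
311 [0.13722731 0.18398184 0.20415457]
[ 0.48512837 -0.33279839  0.14167086] [ 0.47819416 -0.34536183  0.19433788]
(array([ 0.47842538, -0.34350336]), np.float64(0.6680434487717769), 82, 59) (array([ 0.4788294 , -0.34351706]), np.float64(nan), 88, 0)
shift [ 1.198e-01  1.000e-04 -0.000e+00] rotvec [-0.  0. -0.] from yaw -0.89
shift [ 1.198e-01  1.000e-04 -0.000e+00] rotvec [ 3.141 -0.    -0.   ] from yaw -0.89
```

View pics/s4.png

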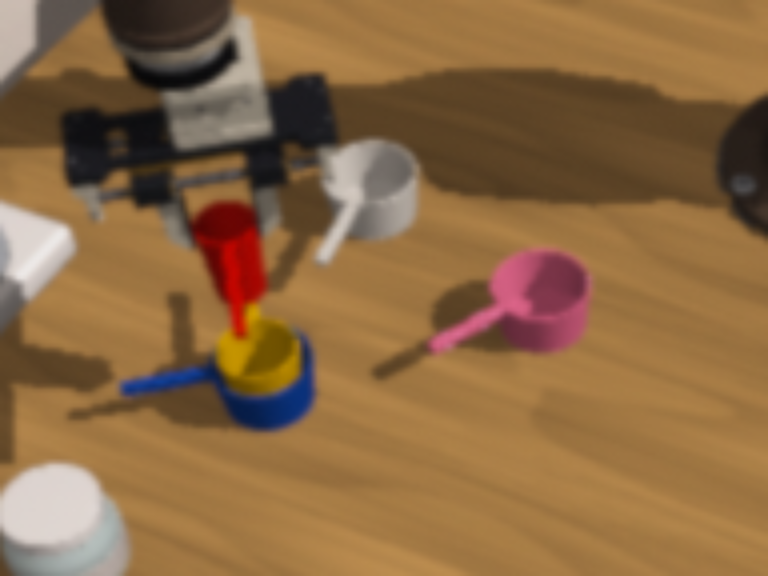

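Red hangs upright above the nested pair, and its rim centre is within 1 mm of yellow's. Lowering and letting go.

Request:
jog_arm(targets=[0.02,0,0,0,0,0,0.042,0,0,0,0,0,0.062,0,0,0,0,0,0.08,0,0,0,0,0,0.095,0,0,0,0,0,0.108,0,0,0,0,0,0.117,0,0,0,0,0,0.119,0,0,0,0,0])

```text
clock: 19.8
ee_pos: [0.4783, -0.3436, 0.0902]
eef_rot: [-0.236, -0.666, -0.236, 0.667]
force: [-0.1, -0.3, 0.3]
opening: 0.0494
```

Request:
jog_arm(targets=[0,0,0,0,0,0,0,0,0,0,0,0,0,0,0,0,0,0,0,0,0,0,0,0,0,0,0,0,0,0,0,0,0,0,0,0,0,0,0,0,0,0,0,0,0,0,0,0], gripper=0.075)

```text
clock: 20.8
ee_pos: [0.4785, -0.3437, 0.0907]
eef_rot: [-0.236, -0.667, -0.236, 0.667]
force: [-0.2, 0.1, -0.3]
opening: 0.0752
```

Request:
jog_arm(targets=[-0.01,0,0,0,0,0,-0.03,0,0,0,0,0,-0.05,0,0,0,0,0,-0.07,0,0,0,0,0,-0.09,0,0,0,0,0,-0.11,0,0,0,0,0,-0.12,0,0,0,0,0,-0.12,0,0,0,0,0])

```text
clock: 21.8
ee_pos: [0.4788, -0.3438, 0.2115]
eef_rot: [0.236, 0.667, 0.236, -0.666]
force: [-1.3, 0.8, -0.9]
opening: 0.0748
```

```bash
python3 -W ignore -c "
from h import *
wrist('r',(.478,-.3435),.080,.025)
wrist('y',(.478,-.3435),.064,.034)
C,a=wrist('b',(.478,-.3445),.048,.043)
C=np.array([.478,-.3443]);g=C+.068*np.array([np.cos(a),np.sin(a)]);print(g)
print(monitor.get_obs()['joints']);rows([*g,.16],a+np.pi/2)"
```

```text
wrist r [ 0.4774 -0.3445] 0.679 676 783 zmed 0.0798
wrist y [ 0.4772 -0.3447] -2.465 487 200 zmed 0.0638
wrist b [ 0.4778 -0.3449] -0.877 633 402 zmed 0.0478
[ 0.52149337 -0.39657166]
[ 0.63360769  0.41524453 -0.14071113  1.70044753  0.06590943  1.03177064
 -0.41930373]
shift [ 0.0499  0.0687 -0.0003] rotvec [-1.584e+00 -1.000e-03  1.000e-03] from yaw -0.89
shift [ 0.0499  0.0687 -0.0003] rotvec [1.558e+00 1.000e-03 1.000e-03] from yaw -0.89
```

Request:
jog_arm(targets=[0,0.005,0,-0.18,0,0,0.004,0.012,0,-0.36,0,0,0.008,0.022,0,-0.54,0,0,0.012,0.032,0,-0.72,0,0,0.018,0.042,0,-0.9,0,0,0.024,0.052,0,-1.08,0,0,0.03,0.062,0,-1.26,0,0,0.036,0.0685,0,-1.44,0,0], gripper=0.04)

```text
clock: 22.95
ee_pos: [0.5214, -0.3971, 0.1734]
eef_rot: [0.617, 0.344, 0.618, -0.344]
force: [0.2, 0.4, 0.2]
opening: 0.0399
```

```bash
python3 -W ignore -c "
from h import *
c=imaging.get_calibration('wrist');o=monitor.get_obs()
print('cam rel tool',Ro.from_quat(np.array(o['eef_rot'])[[1,2,3,0]]).inv().apply(-c['R'].T@c['t']-o['ee_pos']))
rows([.5215,-.3968,.14],.694)"
```

```text
cam rel tool [-1.38998957e-01 -1.25335118e-04 -7.48185646e-02]
shift [ 0.0334  0.0003 -0.0001] rotvec [-0.138 -0.001  0.   ] from yaw 0.556
shift [ 0.0334  0.0003 -0.0001] rotvec [3.003e+00 1.000e-03 2.000e-03] from yaw 0.556
```

Camera is 139 mm above the TCP, so it clears the set. Turn the rest of the way, then check the handle line before descending.

Request:
jog_arm(targets=[0.015,0,0,-0.07,0,0,0.03,0,0,-0.138,0,0,0.033,0,0,-0.138,0,0,0.033,0,0,-0.138,0,0,0.033,0,0,-0.138,0,0,0.033,0,0,-0.138,0,0,0.033,0,0,-0.138,0,0,0.033,0,0,-0.138,0,0])

```text
clock: 23.95
ee_pos: [0.5216, -0.3969, 0.1419]
eef_rot: [0.639, 0.302, 0.639, -0.302]
force: [-0.1, 0.5, -1.0]
opening: 0.0402
```

```bash
python3 -W ignore -c "
from h import *
C,a=wrist('b',(.478,-.3445),.048,.043,'w5')
im,d=imaging.get_image('scene');c=imaging.get_calibration('scene');X=cloud('s',im,d,c)
Q=X[mask(im,'b')&(abs(X[...,2]-.046)<.008)];r=np.hypot(*(Q[:,:2]-[.478,-.3445]).T);H=Q[(r>.055)&(r<.12)];print(len(H),np.arctan2(H[:,1].mean()+.3445,H[:,0].mean()-.478))
g=np.array([.478,-.3445])+.068*np.array([np.cos(-.874),np.sin(-.874)])
o=monitor.get_obs();print(o['ee_pos'],g);rows([*g,.045],-.874+np.pi/2)"
```

```text
wrist b [ 0.4774 -0.3448] -0.885 1518 502 zmed 0.0477
55 -0.8602693772254124
[ 0.52160032 -0.39690206  0.14179128] [ 0.52163996 -0.39664934]
shift [ 0.0968  0.0002 -0.0002] rotvec [-0.009  0.    -0.   ] from yaw 0.688
shift [ 0.0968  0.0002 -0.0002] rotvec [ 3.133 -0.    -0.   ] from yaw 0.688
```

View pics/w5.png

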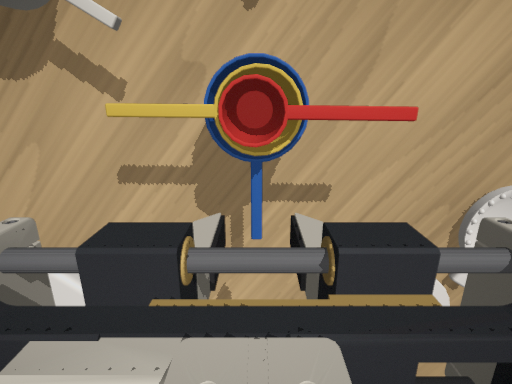

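Red (252,105) sits in yellow in blue, the yellow and red handles point sideways, and the blue handle at (257,200) is centred between the fingers. Descending and gripping firmly.

Request:
jog_arm(targets=[0.02,0,0,0,0,0,0.04,0,0,0,0,0,0.058,0,0,0,0,0,0.074,0,0,0,0,0,0.086,0,0,0,0,0,0.094,0,0,0,0,0,0.097,0,0,0,0,0,0.097,0,0,0,0,0])

```text
clock: 25.05
ee_pos: [0.5217, -0.397, 0.0449]
eef_rot: [0.639, 0.302, 0.639, -0.302]
force: [-0.3, -0.9, 0.7]
opening: 0.0401
```

Request:
jog_arm(targets=[0,0,0,0,0,0,0,0,0,0,0,0,0,0,0,0,0,0,0,0,0,0,0,0,0,0,0,0,0,0,0,0,0,0,0,0,0,0,0,0,0,0,0,0,0,0,0,0], gripper=0.0, grip_force=55)

```text
clock: 26.05
ee_pos: [0.5216, -0.3971, 0.0448]
eef_rot: [0.639, 0.302, 0.639, -0.302]
force: [0.4, -0.5, 2.6]
opening: 0.0091
```

Request:
jog_arm(targets=[-0.003,0,0,0,0,0,-0.01,0,0,0,0,0,-0.02,0,0,0,0,0,-0.03,0,0,0,0,0,-0.04,0,0,0,0,0,-0.05,0,0,0,0,0,-0.058,0,0,0,0,0,-0.06,0,0,0,0,0])

```text
clock: 27.05
ee_pos: [0.5219, -0.3971, 0.1055]
eef_rot: [0.64, 0.302, 0.639, -0.302]
force: [-0.1, 0.6, -2.6]
opening: 0.0092
```

```bash
cat >> h.py <<'E'
def tilt(cam="wrist",c0=None,zr=None):
    """rim plane of blue (circle r~41.5 around c0) -> normal"""
    c=imaging.get_calibration(cam);im,d=imaging.get_image(cam);X=cloud(cam,im,d,c)
    for k,z0,r0,r1 in(('b',zr,.036,.047),('y',zr+.016,.029,.036),('r',zr+.032,.02,.027)):
        r=np.hypot(X[...,0]-c0[0],X[...,1]-c0[1])
        m=mask(im,k)&(r<r1+.008)&(abs(X[...,2]-z0)<.022)
        Q=X[m]
        if len(Q)<30: print(k,len(Q));continue
        # keep top surface: upper envelope per angular sector
        a=np.arctan2(Q[:,1]-c0[1],Q[:,0]-c0[0]);s=((a+np.pi)/(2*np.pi)*24).astype(int)
        T=np.array([Q[s==i][Q[s==i][:,2]>=np.percentile(Q[s==i][:,2],85)].mean(0) for i in range(25) if (s==i).sum()>5])
        f=least_squares(lambda p:T[:,:2]@p[:2]+p[2]-T[:,2],[0,0,z0],loss='soft_l1',f_scale=.001).x
        n=np.array([-f[0],-f[1],1]);print(cam,k,len(T),"centre",T.mean(0).round(4),"normal xy",n[:2].round(3),"rim z at c0",round(f[0]*c0[0]+f[1]*c0[1]+f[2],4))
    return im,X
E
python3 -W ignore -c "
from h import *
tilt('wrist',(.478,-.3445),.108)
o=monitor.get_obs();print(o['ee_pos'],o['force'],o['torque'],o['opening'])
h=np.array([.547,.303]);a=1.12-np.pi;rows([*(h+.0685*np.array([np.cos(a),np.sin(a)])),.188],a+np.pi/2)"
```

```text
wrist b 23 centre [ 0.4765 -0.3454  0.1086] normal xy [-0.011  0.006] rim z at c0 0.1086
wrist y 23 centre [ 0.4771 -0.3448  0.1245] normal xy [-0.002  0.011] rim z at c0 0.1245
wrist r 24 centre [ 0.4773 -0.3445  0.1404] normal xy [-0.008  0.002] rim z at c0 0.1404
[ 0.52174126 -0.39702385  0.10526794] [ 0.84988252 -0.32803978 -1.25098515] [-0.05279145 -0.20714261  0.10039408] 0.00905671616131396
shift [-0.083   0.4018 -0.496 ] rotvec [ 1.139e+00  1.000e-03 -0.000e+00] from yaw 0.688
shift [-0.083   0.4018 -0.496 ] rotvec [-2.003e+00  1.000e-03  1.000e-03] from yaw 0.688
```

The set lifts level, with tilt about 0.01 rad and the yellow and red rims at the right spacing. Carry it to the spot gently.

Request:
jog_arm(targets=[-0.006,0,0,0,0,0,-0.018,0.004,-0.005,0.011,0,0,-0.032,0.012,-0.015,0.034,0,0,-0.046,0.024,-0.03,0.068,0,0,-0.06,0.04,-0.05,0.114,0,0,-0.072,0.058,-0.072,0.165,0,0,-0.08,0.076,-0.094,0.216,0,0,-0.082,0.093,-0.115,0.262,0,0])

```text
clock: 28.1
ee_pos: [0.5209, -0.2468, 0.1885]
eef_rot: [0.595, 0.384, 0.593, -0.383]
force: [0.3, 0.4, -1.1]
opening: 0.0094
```

```bash
python3 -W ignore -c "
from h import *
h=np.array([.547,.303]);a=1.12-np.pi;rows([*(h+.0685*np.array([np.cos(a),np.sin(a)])),.187],a+np.pi/2)"
```

```text
shift [ 0.0012  0.1977 -0.4463] rotvec [ 0.875  0.001 -0.002] from yaw 0.425
shift [ 0.0012  0.1977 -0.4463] rotvec [-2.266e+00  2.000e-03  1.000e-03] from yaw 0.425
```

Request:
jog_arm(targets=[0,0.012,-0.027,0.053,0,0,0,0.024,-0.054,0.105,0,0,0,0.037,-0.083,0.162,0,0,0,0.049,-0.112,0.219,0,0,0,0.062,-0.141,0.276,0,0,0,0.075,-0.17,0.333,0,0,0,0.088,-0.199,0.389,0,0,0,0.1,-0.227,0.446,0,0])

```text
clock: 29.1
ee_pos: [0.5172, 0.0012, 0.1878]
eef_rot: [0.495, 0.506, 0.494, -0.505]
force: [0.1, -0.4, -1.5]
opening: 0.0091
```

```bash
python3 -W ignore -c "
from h import *
h=np.array([.547,.303]);a=1.12-np.pi;rows([*(h+.0685*np.array([np.cos(a),np.sin(a)])),.187],a+np.pi/2)"
```

```text
shift [ 0.0008 -0.0052 -0.2401] rotvec [ 0.429 -0.    -0.001] from yaw -0.022
shift [ 0.0008 -0.0052 -0.2401] rotvec [-2.712e+00  1.000e-03 -1.000e-03] from yaw -0.022
```

Request:
jog_arm(targets=[0,0,-0.03,0.054,0,0,0,-0.001,-0.06,0.107,0,0,0,-0.002,-0.09,0.16,0,0,0,-0.003,-0.12,0.214,0,0,0,-0.003,-0.148,0.264,0,0,0,-0.004,-0.172,0.307,0,0,0,-0.004,-0.19,0.34,0,0,0,-0.004,-0.2,0.357,0,0])

```text
clock: 30.1
ee_pos: [0.5168, 0.201, 0.1876]
eef_rot: [0.398, 0.585, 0.398, -0.584]
force: [-0.6, 0.3, -2.0]
opening: 0.0093
```

```bash
python3 -W ignore -c "
from h import *
from scipy.spatial import ConvexHull
h=np.array([.547,.303]);a=1.12-np.pi;rows([*(h+.0685*np.array([np.cos(a),np.sin(a)])),.187],a+np.pi/2)
c=imaging.get_calibration('wrist');im,d=imaging.get_image('wrist');X=cloud('w',im,d,c)
for n in('wrist','scene','top'):
    if n!='wrist': imaging.get_image(n)
    for t in('spot','pointer_tip','stand'):
        for r in imaging.landmark_of(n,t)[:2]: print(n,t,round(r['conf'],2),np.round(r['xyz'],4))
cv2.imwrite('pics/w6.png',im[:,:,::-1])"
```

```text
shift [ 0.0006 -0.0145 -0.0377] rotvec [ 0.075 -0.001 -0.   ] from yaw -0.376
shift [ 0.0006 -0.0145 -0.0377] rotvec [-3.067e+00  0.000e+00 -1.000e-03] from yaw -0.376
wrist pointer_tip 0.74 [ 0.3442  0.347  -0.0009]
scene spot 0.59 [0.5453 0.3056 0.0073]
scene pointer_tip 0.68 [0.6215 0.4521 0.1431]
scene pointer_tip 0.52 [ 0.3415  0.3488 -0.0017]
scene stand 0.77 [ 0.5477  0.302  -0.0017]
top pointer_tip 0.5 [0.6212 0.4484 0.1408]
```

View pics/w6.png

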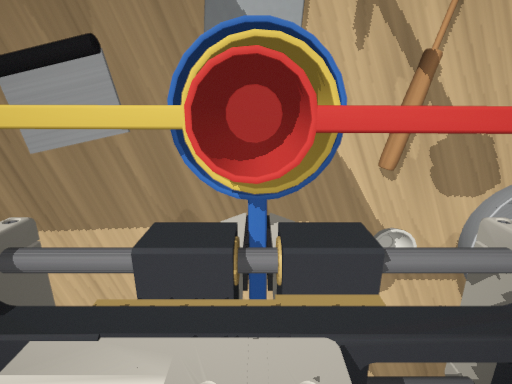

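The set is still nested, with the handle between the jaws at (257,240). The pointer reads z≈0.142 and the spot is at (0.547,0.303). Final approach.

Request:
jog_arm(targets=[0,-0.003,-0.007,0.014,0,0,0,-0.006,-0.016,0.03,0,0,0,-0.01,-0.025,0.048,0,0,0,-0.013,-0.032,0.064,0,0,0,-0.014,-0.036,0.072,0,0,0,-0.0145,-0.0375,0.075,0,0,0,-0.0145,-0.0375,0.075,0,0,0,-0.0145,-0.0375,0.075,0,0])

```text
clock: 31.7
ee_pos: [0.5181, 0.2389, 0.1867]
eef_rot: [-0.375, -0.599, -0.375, 0.599]
force: [-0.2, 0.4, -2.1]
opening: 0.0095
```

```bash
python3 -W ignore -c "
from h import *
tilt('wrist',(.547,.303),.19)
wrist('b',(.547,.303),.19,.043)
im,X=tilt('scene',(.547,.303),.19)
print(fit(X,mask(im,'b'),np.array([.547,.303]),.19,.043)[:4])
Q=X[mask(im,'b')&(np.hypot(X[...,0]-.547,X[...,1]-.303)<.05)];print('blue z',np.percentile(Q[:,2],[1,5,95]))
o=monitor.get_obs();print(o['ee_pos'],np.abs(o['qd']).max(),o['opening'],o['force'])
h=np.array([.547,.303]);a=1.12-np.pi;rows([*(h+.0685*np.array([np.cos(a),np.sin(a)])),.187],a+np.pi/2)
cv2.imwrite('pics/s7.png',cv2.resize(im[150:342,220:476],(768,576))[:,:,::-1])"
```

```text
wrist b 23 centre [0.5488 0.3009 0.1899] normal xy [0.001 0.013] rim z at c0 0.1898
wrist y 24 centre [0.5477 0.3017 0.2058] normal xy [0.011 0.007] rim z at c0 0.2058
wrist r 24 centre [0.547  0.3024 0.2217] normal xy [-0.002  0.009] rim z at c0 0.2217
wrist b [0.548 0.3  ] -2.025 4102 616 zmed 0.189
scene b 9 centre [0.5684 0.3036 0.1892] normal xy [0.045 0.009] rim z at c0 0.1904
scene y 13 centre [0.559  0.3067 0.2064] normal xy [ 0.012 -0.025] rim z at c0 0.2065
scene r 18 centre [0.5464 0.3019 0.2217] normal xy [-0.03   0.027] rim z at c0 0.2216
(array([0.54840924, 0.29932296]), np.float64(nan), 54, 0)
blue z [0.14332635 0.14663734 0.19035801]
[0.51809153 0.23898197 0.18671866] 0.002175966488383941 0.009450723697636687 [-0.60837301  0.2505147  -2.78149748]
shift [-0.0003 -0.0019 -0.0017] rotvec [-0.002  0.    -0.   ] from yaw -0.452
shift [-0.0003 -0.0019 -0.0017] rotvec [ 3.14 -0.   -0.  ] from yaw -0.452
```

View pics/s7.png

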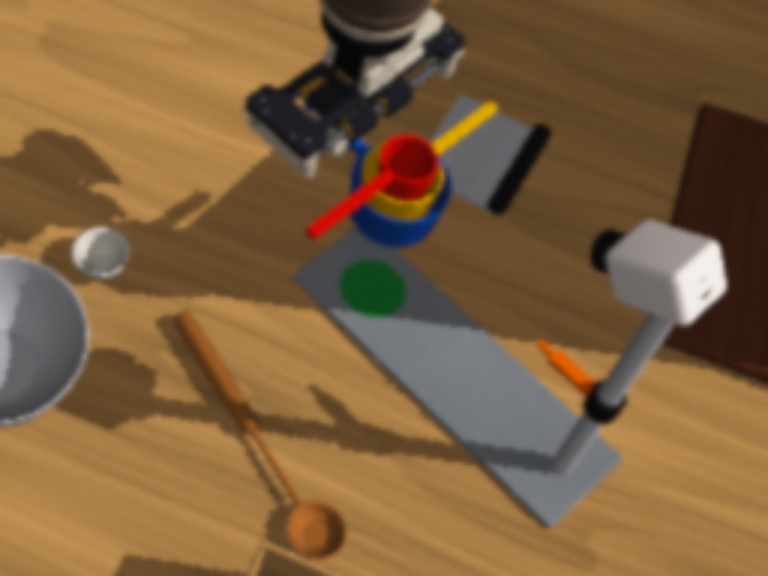

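The set hangs level over the green spot, clear of the stand. The cup centre is about 3 mm from the spot, the underside is at 0.142 m, and the handle yaw is -2.025 rad against -2.02 wanted. Handing in.

```bash
python3 -c "
from cell import bot,monitor
print(bot.sign_off());print(monitor.get_obs()['clock'])"
```

```text
the job is handed in; nothing more can be done
None
the job is handed in; nothing more can be done
```

I nested yellow in blue and red in yellow, letting go of each. I then lifted the set by the blue handle (55 N grip), carried it over the green spot and handed in at about 32 s, still holding it. The hand-in gave no verdict.

Last checks, from the wrist camera:

| Check | Measured | Wanted |
|---|---|---|
| Blue cup centre | about 3 mm from the spot | within 25 mm |
| Underside height | about 0.142 m | pointer at about 0.142 m |
| Tilt | about 0.01 rad | under 0.2 rad |
| Handle direction | -2.025 rad | -2.02 rad |
| Rim steps (blue–yellow, yellow–red) | 16 mm each | 16 mm each |

- **Stand and bystanders:** nothing touched the stand in the final picture. I did not measure the bystanders again, but the pictures showed no sign that any had moved.
- **Disagreement:** the scene camera's fits to the partly hidden rims gave larger tilts, up to about 0.045 rad. That is still well inside the limit.

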